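# Slide the sprung board home under the leaf spring

### The arm

A 6-joint arm with a two-finger parallel gripper is mounted at the origin on the work surface. World frame = base frame: x ahead of the robot, y to its left, z up, the work surface at z = 0. Lengths are in m, angles in rad, forces in N, time in s.
With the tool pointing down it reaches from about 0.35 to 0.925 m from the base axis. Payload 6.4 kg.
Tool frame: the origin (TCP) lies between the finger pads; the fingertips stand 25 mm ahead of it and the grasp point (between the pads) lies 6 mm ahead of it; z points along the fingers, y is the direction in which the jaws open and shut (so a half turn about z gives the same grasp; the last joint's range is limited). The gripper opens to 85 mm and grips with 20 to 120 N. Pads are 22 mm wide; open, the fingers measure 114 mm over their backs; the gripper's body (76 mm by 85 mm) begins 54 mm behind the grasp point. The pads swing forward as they close: fully open they stand 13 mm farther back than shut.
Start: joints at [-1.307, 0.245, 1.558, -0, 1.339, -0.174], TCP at [0.276, -0.589, 0.256] pointing down, gripper open.
Joint ranges: [-3.13, 3.13], [-1.02, 2.26], [0.13, 2.54], [-0.95, 4.09], [0.21, 2.88], [-2.74, 2.74]. Speed limits (rad/s): [2.57, 2.57, 3.14, 3.14, 3.14, 3.14].

### API

Orientations are given as a 3x3 rotation matrix whose columns are the frame's x, y, z axes.
In Python, from bench import r, optics, ticket gives the robot as it stands.
- The arm moves only by the shell command python3 -m jog 'ROWS' [FORCE]. ROWS is JSON, a list of rows, each a list of 7 numbers: the turn, a rotation vector about the tool's x, y, z in rad, then the shift along the tool's x, y, z in m, then the opening, from 0 (shut) to 1 (fully open). A call has 1 to 12 rows; each row shifts and turns the commanded pose from where the row before left it, along the tool's axes as they then stand; what a row does not reach is not made up. A row lasts 1/12 s, in which the tool goes at most 41.7 mm and 7.16 degrees, less where a joint would pass 70% of its speed; a pose out of reach is approached as far as the arm can. A call is refused whole if a number of a shift passes 0.0417 or a number of a turn 0.125, either way. A call with a gripper value outside its range is refused whole. The fingers move at their own pace and stop on an object; FORCE is the grip in N (left out, the last holds). Time passes only in rows, so rows that do not move let the fingers close. It gives the time, the measured TCP pose, the force and the opening at its end, in the units of the state.
- r.sense(): the state, without advancing time (a new reading comes with each control period).
- optics.snapshot(name): name is "side" or "top" or "wrist"; returns a dict with "frame" (420x560x3 uint8, blue, green, red), "fx", "fy", "cx", "cy" (pixels), "xyz" and "rotation" of the camera in the world; the wrist camera has in their place "tool_from_camera" (4x4, takes a point from camera to tool coordinates, whose origin is the TCP and whose axes are the flange's). Camera axes: x right, y up, looking along -z (the intrinsics and any distortion apply to the point x, -y, -z); pixel columns grow to the right and rows downward; lengths in m; the calibration is good to about 2 mm. A picture is of the moment at which its call begins: read the wrist's pose just before it. There is no depth.
- ticket.sign_off(): hands the job in, once; it reports no verdict.
Trained networks look in the newest picture that a camera, given by its name, has taken for a name from the list of things; names that differ only in an ending like _2 or _b are one class to them, and where a whole thing is asked for, a point or a joint stands for the part that bears it (a point fixed in the world has none). Each returns a list of dicts, best first, with "conf" (0 to 1); they miss things now and then, are a little off and sometimes report something else, mostly with a low value. They report only what shows in the picture. A call takes as long as a camera call. They do not tell look-alikes from the thing itself.
- optics.outline_of(camera, target): "pixels" (420x560 bool, what is visible of it) and "uv" ([column, row] in pixels, amid what is visible of it).
The state is a dict: "t": time; "qpos": joint angles; "dq": joint speeds; "tau": joint torques, N m; "tool_pos": TCP position; "tcp_rot": TCP orientation; "contact_force": force on the tool from outside, world axes, zero at the start; "moment": the same for the moment, N m; "finger_gap": opening from 0.0 (shut) to 1.0 (fully open).
Only numpy, scipy, OpenCV 4.12 (cv2) and the standard library are available. Lean on these libraries where they do the work, as an engineer would, in place of code of your own. Each camera call takes 0.05 s, during which the arm holds its last target.

### The job

With shut fingertips, press the wooden board down hard against the sprung bed of the gluing jig and, keeping it pressed, push it along the channel so that its front edge passes under the leaf spring and the board comes fully home against the end stop. Then let go and move clear, leaving it clamped there. Do not pinch or lift the board, and leave the things around the jig where they stand.

Things in the scene. Friction and masses are not known exactly. Their poses are not given: they have to be found in the camera images.
- jig: Gluing jig fixed to the desk: plywood base (x -120 to 155 mm, 150 mm wide) with two aluminium rails, tops 44 mm above the desk, 104 mm apart inside, forming a straight channel. Origin on the desk, mid-width; x runs along the channel the way the board must slide (roughly away from the robot), y left, z up. At its far end a bridge with a leaf spring (top 62 mm), then the end stop at x = 125 mm.
- stop_face (a point): Middle of the rigid end stop's face, which the board's front edge must reach. Given 40 mm above the desk: the height of the board's top when pressed right down. 125 mm along the jig's x.
- leaf_mouth (a point): Middle of the lower front edge of the bridge's front bar, 46 mm above the desk, at jig x = 67 mm (bar 6 mm thick, top at 62 mm). The board's top must be pressed lower than this to pass; 40 to 42 mm is best. Just behind the bar an upturned lip of the leaf leads the board in.
- board: Loose waxed wooden board in the channel: 120 mm long (x), 100 wide, 15 thick, about 0.15 kg. Origin: centre of its underside; x to its front edge, z up. It starts flat on the raised bed, its top 52 mm above the desk, too high to pass. A low dark rib 7 mm high crosses its top: upright rear face at x = -20 mm, front sloping down to x = 0. Fingertips push against the rib's rear face.
- press_place (a point): On the board's top, middle of the flat place behind the rib where the fingertips press: 20 mm behind the rib's rear face, 20 mm ahead of the board's rear edge.
- nose (a point): Middle of the upper front edge of the board. It is 66 to 98 mm short of the end stop at the start.
- bed (a joint): Sprung bed under the board: how far it is pressed down, in m. 0 raised, 0.012 right down on its end of travel. The bed stays level. It pushes up with about 8 N when raised and 14 N when right down. Once the board is under the leaf it stays partly down by itself.
- leaf (a joint): Steel leaf spring, 50 mm wide, under the bridge: angle in rad by which it is lifted; 0 at rest, 0.04 to 0.08 with the board under it, 0.08 at most. At rest its lowest line is 38 mm above the desk at jig x = 85 mm; it bears on the board with 3 to 7 N.
- glue_stick: white glue stick with grey cap, 27 mm across, 90 mm tall, standing beside the jig. Leave alone. Origin: centre of its foot.
- finial: small turned wooden finial, 40 mm across the foot, 70 mm tall, standing on the jig's other side. Leave alone. Origin: centre of its foot.
- paint_jar: paint jar, 52 mm across, 70 mm tall. Leave alone. Origin: centre of its foot.
- tape_roll: roll of paper tape lying flat, 80 mm across, 20 mm high. Leave alone. Origin: centre of its underside.
- clay_cup: small terracotta bowl, 64 mm across, 30 mm high. Leave alone. Origin: centre of its foot.
- brush: paint brush lying on the desk, 180 mm long. Leave alone.
Things that resemble listed ones, but are neither listed nor needed, are in the scene too. Of the things like the board, leave any that is blue, purple or yellow; of the rest the smaller one is meant.

How it is judged:
By the outcome, as a careful person would: the job done as asked, in the order asked, and still so for the second after the job is handed in, with the robot touching nothing.
It also fails if it takes over 48 s, if anything falls off the work surface, if the arm or the gripper's body presses on something with over 40 N, if the wrist force passes 120 N, or if a joint passes its speed limit or range.

## Working session

There is one attempt and no reset: what is moved stays moved. The work goes in short steps, Python scripts to look and compute and a shell command to move; the robot and the scene stay as the last step left them, time stands still between calls to the robot, and variables do not carry over. Pictures are saved under pics/ and viewed, and the job is handed in when it is done.

```bash
ls; mkdir -p pics; python3 - <<'E'
from bench import r, optics
import cv2,numpy as np
s=r.sense(); print({k:np.round(v,3).tolist() for k,v in s.items()})
for n in("side","top"):
    d=optics.snapshot(n); cv2.imwrite(f"pics/{n}0.png",d["frame"])
    print(n,{k:np.round(v,4).tolist() for k,v in d.items() if k!="frame"})
    for t in("jig","board","nose","press_place"):
        try:
            for o in optics.outline_of(n,t): print(t,round(o["conf"],2),np.round(o["uv"]),o["pixels"].sum())
        except Exception as e: print(t,e)
E
```

```text
pics
{'t': 0.0, 'qpos': [-1.307, 0.246, 1.559, 0.0, 1.339, -0.174], 'dq': [-0.0, -0.001, -0.0, 0.001, -0.0, -0.0], 'tau': [0.0, -42.951, -32.613, -0.0, 0.005, -0.0], 'tool_pos': [0.275, -0.588, 0.255], 'tcp_rot': [[0.906, 0.424, -0.0], [0.424, -0.906, 0.002], [0.0, -0.002, -1.0]], 'contact_force': [0.15, 0.634, 0.207], 'moment': [-0.02, -0.016, 0.088], 'finger_gap': 1.002}
side {'fx': 517.5946, 'fy': 517.5946, 'cx': 279.0369, 'cy': 212.0437, 'xyz': [0.4752, 1.0727, 0.9076], 'rotation': [[-0.9957, 0.0477, -0.0793], [-0.0917, -0.6193, 0.7798], [-0.0119, 0.7837, 0.621]]}
jig 0.8 [259. 256.] 3566
board 0.87 [284. 237.] 1331
board 0.85 [196. 207.] 1072
board 0.82 [319. 194.] 2075
board 0.79 [391. 285.] 3269
board 0.56 [240. 174.] 967
nose 0.91 [197. 204.] 1059
nose 0.79 [238. 175.] 923
nose 0.76 [396. 285.] 3363
nose 0.64 [317. 196.] 2033
nose 0.55 [292. 239.] 1430
press_place 0.74 [319. 193.] 2151
press_place 0.68 [196. 203.] 1073
press_place 0.66 [393. 282.] 3179
press_place 0.63 [239. 176.] 903
press_place 0.59 [287. 240.] 1449
top {'fx': 411.5411, 'fy': 411.5411, 'cx': 275.2248, 'cy': 205.1289, 'xyz': [0.4762, -0.0126, 1.266], 'rotation': [[0.0007, 0.9975, -0.0706], [-1.0, 0.0005, -0.0029], [-0.0029, 0.0706, 0.9975]]}
jig 0.96 [239. 187.] 3234
board 0.92 [294. 119.] 1277
board 0.9 [324. 231.] 2753
board 0.9 [206. 296.] 2472
board 0.9 [351. 154.] 1314
board 0.84 [240. 205.] 1406
nose 0.82 [239. 205.] 1397
nose 0.8 [206. 295.] 2438
nose 0.74 [145. 268.] 324
nose 0.65 [297. 118.] 1277
nose 0.58 [348. 152.] 1322
nose 0.57 [323. 230.] 2621
press_place 0.98 [296. 116.] 1289
press_place 0.96 [207. 295.] 2546
press_place 0.93 [238. 206.] 1371
press_place 0.68 [325. 230.] 2662
press_place 0.58 [349. 153.] 1295
```

View pics/side0.png

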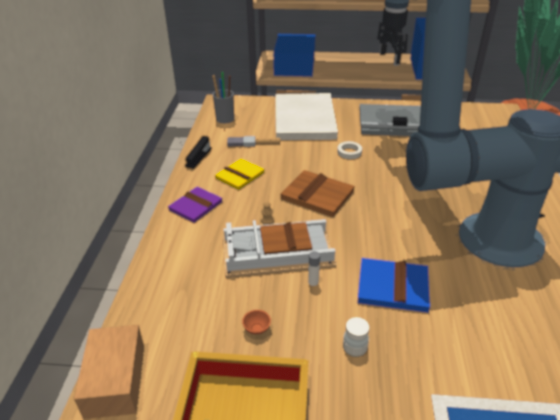

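View pics/top0.png

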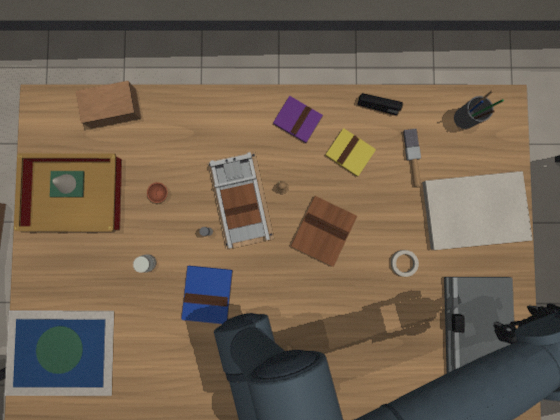

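```bash
python3 - <<'E'
import cv2
a=cv2.imread("pics/top0.png")[140:260,190:310]; cv2.imwrite("pics/topz.png",cv2.resize(a,(600,600),interpolation=cv2.INTER_CUBIC))
a=cv2.imread("pics/side0.png")[195:285,210:345]; cv2.imwrite("pics/sidez.png",cv2.resize(a,(795,530),interpolation=cv2.INTER_CUBIC))
E
```

```text
(no output)
```

View pics/topz.png

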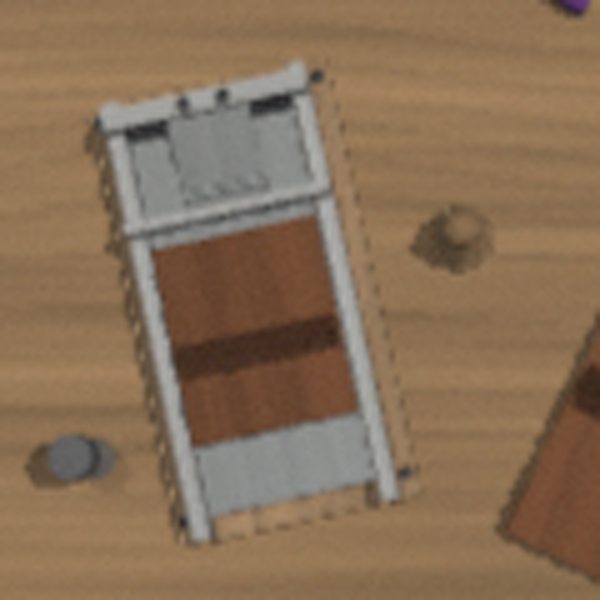

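View pics/sidez.png

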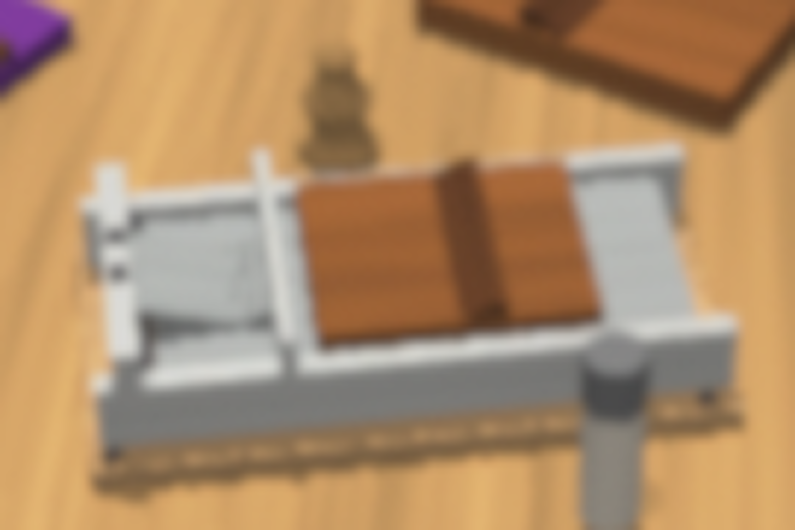

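```bash
cat > h.py <<'E'
import numpy as np, cv2
from scipy.optimize import least_squares
TOP=dict(f=411.5411,c=(275.2248,205.1289),xyz=[0.4762,-0.0126,1.266],R=[[0.0007,0.9975,-0.0706],[-1.0,0.0005,-0.0029],[-0.0029,0.0706,0.9975]])
SIDE=dict(f=517.5946,c=(279.0369,212.0437),xyz=[0.4752,1.0727,0.9076],R=[[-0.9957,0.0477,-0.0793],[-0.0917,-0.6193,0.7798],[-0.0119,0.7837,0.621]])
def proj(C,P):
    p=(np.atleast_2d(P)-C['xyz'])@np.array(C['R']); return np.c_[C['c'][0]+C['f']*p[:,0]/-p[:,2],C['c'][1]-C['f']*p[:,1]/-p[:,2]]
def back(C,uv,z):
    uv=np.atleast_2d(uv); d=np.c_[(uv[:,0]-C['c'][0])/C['f'],-(uv[:,1]-C['c'][1])/C['f'],-np.ones(len(uv))]@np.array(C['R']).T
    o=np.array(C['xyz']); return o+d*((z-o[2])/d[:,2])[:,None]
E
python3 - <<'E'
from h import *
T=lambda L:np.array(L)/5.+[189.6,139.6]
S=lambda L:np.array(L)/5.889+[209.6,194.6]
bt=T([(152,252),(320,214),(357,410),(192,446)])   # FL FR RR RL
bs=S([(322,345),(298,185),(570,165),(600,312)])
M=np.array([(60,50),(60,-50),(-60,-50),(-60,50)])/1000
def W(p,M,z): 
    c,s=np.cos(p[2]),np.sin(p[2]); return np.c_[p[0]+c*M[:,0]-s*M[:,1],p[1]+s*M[:,0]+c*M[:,1],np.full(len(M),z)]
for nm,cs in(("top",[(TOP,bt)]),("side",[(SIDE,bs)]),("both",[(TOP,bt),(SIDE,bs)])):
    o=least_squares(lambda p:np.concatenate([(proj(C,W(p,M,.052))-u).ravel() for C,u in cs]),[.47,.08,.2])
    print(nm,o.x,np.abs(o.fun).max().round(2))
p=o.x; a=np.array([np.cos(p[2]),np.sin(p[2])]);b=np.array([-a[1],a[0]])
for C,u in((TOP,T([(130,237),(330,198)])),(SIDE,S([(272,150),(300,350)]))):
    q=back(C,u,.062)[:,:2]-p[:2]; print("bar rel board along",q@a,"lat",q@b)
# rails: inner edges top
q=back(TOP,T([(130,240),(213,540)]),.044)[:,:2]-p[:2];print("outer/left",q@a,q@b)
q=back(TOP,T([(322,200),(398,497)]),.044)[:,:2]-p[:2];print(q@a,q@b)
q=back(TOP,T([(100,122),(303,85)]),.06)[:,:2]-p[:2];print('end',q@a,q@b)
E
```

```text
top [0.56058845 0.09326292 0.2088348 ] 0.63
side [0.5587255  0.09721924 0.20930915] 1.07
both [0.55957776 0.09472842 0.20917023] 1.37
bar rel board along [0.06892927 0.0671483 ] lat [ 0.05867277 -0.06122761]
bar rel board along [0.06910479 0.0683488 ] lat [-0.06170875  0.0675773 ]
outer/left [ 0.06974519 -0.115293  ] [0.06121567 0.04831483]
[ 0.06951765 -0.11313222] [-0.05590563 -0.0639164 ]
end [0.14002821 0.13677033] [ 0.06281393 -0.05926241]
```

```bash
python3 -m jog '[[0,0,0.1145,0,0,0,0],[0,0,0.1145,0,0,0,0],[0,0,0,0.016,-0.0254,0,0],[0,0,0,0.016,-0.0254,0,0],[0,0,0,0.016,-0.0254,0,0],[0,0,0,0.016,-0.0254,0,0],[0,0,0,0.016,-0.0254,0,0],[0,0,0,0.016,-0.0254,0,0],[0,0,0,0.016,-0.0254,0,0],[0,0,0,0.016,-0.0254,0,0],[0,0,0,0.016,-0.0254,0,0],[0,0,0,0.016,-0.0254,0,0]]' 40; python3 -m jog '[[0,0,0,0.016,-0.0254,0,0],[0,0,0,0.016,-0.0254,0,0],[0,0,0,0.016,-0.0254,0,0],[0,0,0,0.016,-0.0254,0,0],[0,0,0,0.016,-0.0254,0,0],[0,0,0,0.016,-0.0254,0,0],[0,0,0,0.016,-0.0254,0,0],[0,0,0,0.016,-0.0254,0,0],[0,0,0,0.016,-0.0254,0,0],[0,0,0,0.016,-0.0254,0,0],[0,0,0,0.016,-0.0254,0,0],[0,0,0,0.016,-0.0254,0,0]]'
```

```text
t: 1.5
tool_pos: [0.3797, -0.3057, 0.2565]
tcp_rot: [[0.978, 0.207, 0.0], [0.207, -0.978, -0.0], [0.0, 0.0, -1.0]]
contact_force: [0.2, -0.3, 0.4]
finger_gap: 0.002
t: 2.5
tool_pos: [0.5044, 0.0325, 0.2566]
tcp_rot: [[0.978, 0.207, 0.001], [0.207, -0.978, -0.0], [0.001, 0.0, -1.0]]
contact_force: [0.1, -0.9, -0.3]
finger_gap: -0.001
```

```bash
python3 - <<'E'
from bench import r, optics
import cv2,numpy as np
s=r.sense()
d=optics.snapshot("wrist"); cv2.imwrite("pics/w1.png",d["frame"])
M=np.array(d["tool_from_camera"]); print(np.round(M,4).tolist(),d["fx"],d["fy"],d["cx"],d["cy"])
R=np.array(s["tcp_rot"]);p=np.array(s["tool_pos"]);print(p)
np.savez("w1.npz",R=R@M[:3,:3],xyz=p+R@M[:3,3],f=d["fx"],c=[d["cx"],d["cy"]])
print([k for k in d])
E
```

```text
[[0.0004, 0.965, 0.2622, 0.0657], [1.0, -0.0001, -0.0011, 0.0001], [-0.0011, 0.2622, -0.965, -0.118], [0.0, 0.0, 0.0, 1.0]] 360.69222982133823 360.69222982133823 274.22949741120493 206.30631691560376
[0.50443423 0.03246621 0.25657827]
['frame', 'fx', 'fy', 'cx', 'cy', 'tool_from_camera']
```

View pics/w1.png

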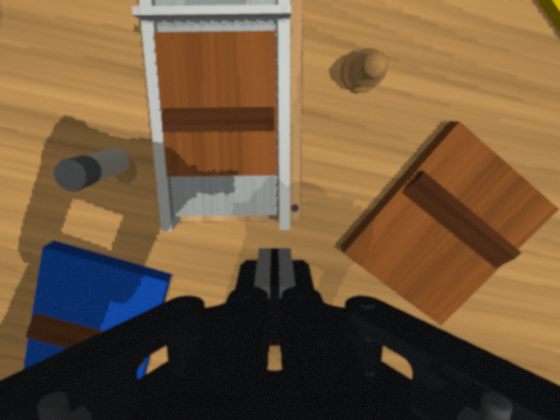

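```bash
python3 - <<'E'
from h import *
d=np.load("w1.npz"); C=dict(f=float(d['f']),c=d['c'],xyz=d['xyz'],R=d['R'])
q=back(C,[(156,32),(276,30),(278,175),(164,178)],.052);print(q.round(4),q.mean(0))
b=back(C,[(137,17),(290,15)],.062); print(b.round(4))
rb=back(C,[(163,131),(274,130)],.052);print('rib base',rb.round(4))
rails=back(C,[(152,30),(172,222),(281,22),(279,222)],.044);print('rails',rails.round(4))
f=((q[0]+q[1])-(q[2]+q[3]))/2;print('yaw',np.arctan2(f[1],f[0]),np.linalg.norm(f),np.linalg.norm(q[0]-q[1]))
a=np.array([np.cos(.209),np.sin(.209)]);n=np.array([-a[1],a[0]])
p=np.array([.50443,.03247])
for k,v in(('ctr',q.mean(0)),('bar',b.mean(0)),('rib',rb.mean(0))): print(k,(v[:2]-p)@a,(v[:2]-p)@n)
E
```

```text
[[0.6078 0.1529 0.052 ]
 [0.6297 0.0571 0.052 ]
 [0.5126 0.0302 0.052 ]
 [0.4885 0.1308 0.052 ]] [0.55966295 0.09276569 0.052     ]
[[0.6142 0.1656 0.062 ]
 [0.6406 0.0483 0.062 ]]
rib base [[0.5299 0.1371 0.052 ]
 [0.5509 0.0421 0.052 ]]
rails [[0.6096 0.159  0.044 ]
 [0.4454 0.1198 0.044 ]
 [0.6381 0.0546 0.044 ]
 [0.4668 0.0193 0.044 ]]
yaw 0.20449212266340291 0.12070458129333352 0.09828938094550942
ctr 0.06654127117053789 0.04752376013902806
bar 0.13577877193311796 0.04730005373769413
rib 0.04705008260262016 0.048386664382231305
```

```bash
python3 -m jog '[[0,0,0,0.0132,-0.0237,0,0],[0,0,0,0.0133,-0.0238,0,0],[0,0,0,0,0,0.03,0],[0,0,0,0,0,0.03,0],[0,0,0,0,0,0.03,0],[0,0,0,0,0,0.03,0],[0,0,0,0,0,0.03,0],[0,0,0,0,0,0.015,0],[0,0,0,0,0,0.006,0],[0,0,0,0,0,0,0],[0,0,0,0,0,0,0]]'; python3 - <<'E'
from bench import r, optics
import cv2
for n in("side","wrist"):
    d=optics.snapshot(n);a=d["frame"]
    if n=="side": a=cv2.resize(a[150:290,190:400],(780,520),interpolation=cv2.INTER_CUBIC)
    cv2.imwrite(f"pics/{n}2.png",a)
E
```

```text
t: 3.47
tool_pos: [0.5209, 0.0828, 0.0862]
tcp_rot: [[0.978, 0.207, 0.001], [0.207, -0.978, -0.0], [0.001, 0.0, -1.0]]
contact_force: [0.2, -0.3, -0.1]
finger_gap: -0.002
```

View pics/side2.png

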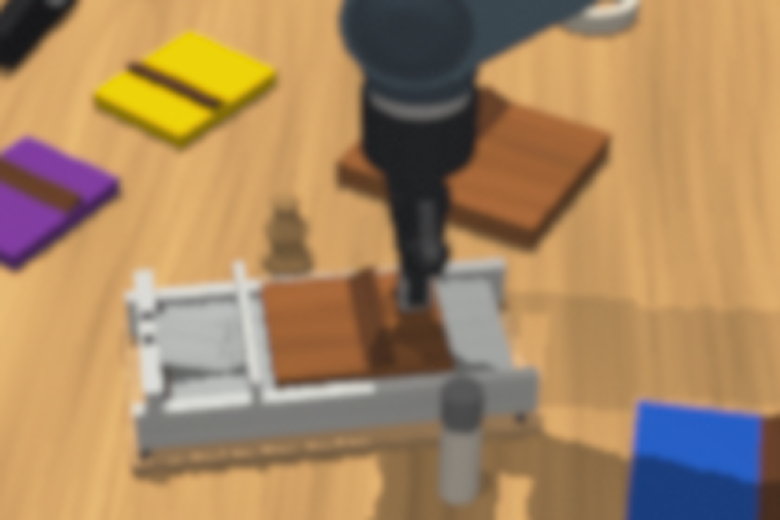

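View pics/wrist2.png

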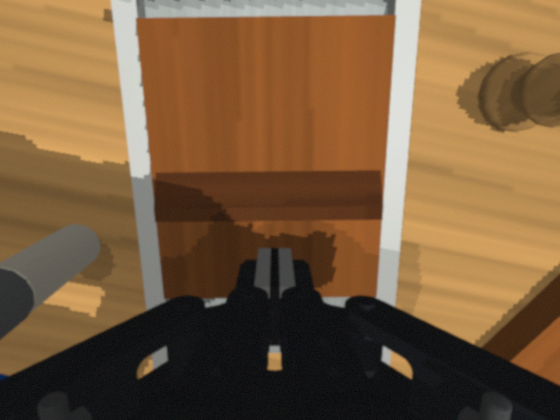

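```bash
python3 -m jog '[[0,0,0,0,0,0.006,0],[0,0,0,0,0,0.003,0],[0,0,0,0,0,0.003,0],[0,0,0,0,0,0.003,0],[0,0,0,0,0,0.003,0],[0,0,0,0,0,0.002,0],[0,0,0,0,0,0,0],[0,0,0,0,0,0,0]]'
```

```text
t: 4.23
tool_pos: [0.5216, 0.0828, 0.0672]
tcp_rot: [[0.978, 0.207, 0.002], [0.207, -0.978, -0.0], [0.002, 0.001, -1.0]]
contact_force: [-2.8, 0.1, 11.3]
finger_gap: 0.003
```

```bash
python3 -m jog '[[0,0,0,0,0,0.002,0],[0,0,0,0,0,0.001,0],[0,0,0,0,0,0,0],[0,0,0,0,0,0,0]]'
```

```text
t: 4.57
tool_pos: [0.5223, 0.0828, 0.065]
tcp_rot: [[0.978, 0.208, 0.004], [0.208, -0.978, -0.0], [0.004, 0.001, -1.0]]
contact_force: [-2.9, -0.9, 13.4]
finger_gap: 0.002
```

```bash
python3 -m jog '[[0,0,0,0,0,0.002,0],[0,0,0,0,0,0.001,0],[0,0,0,0,0,0,0],[0,0,0,0,0,0,0]]'
```

```text
t: 4.9
tool_pos: [0.5245, 0.0827, 0.0649]
tcp_rot: [[0.978, 0.208, 0.008], [0.208, -0.978, -0.001], [0.008, 0.002, -1.0]]
contact_force: [-5.9, 0.1, 29.2]
finger_gap: 0.0
```

```bash
python3 -m jog '[[0,0,0,0.004,0,0,0],[0,0,0,0.004,0,0,0],[0,0,0,0.004,0,0,0],[0,0,0,0.004,0,0,0],[0,0,0,0.004,0,0,0],[0,0,0,0,0,0,0]]'; python3 - <<'E'
from bench import r, optics
import cv2
for n in("side","wrist"):
    d=optics.snapshot(n);a=d["frame"]
    if n=="side": a=cv2.resize(a[150:290,190:400],(780,520),interpolation=cv2.INTER_CUBIC)
    cv2.imwrite(f"pics/{n}3.png",a)
E
```

```text
t: 5.4
tool_pos: [0.5448, 0.0867, 0.0649]
tcp_rot: [[0.978, 0.208, 0.009], [0.208, -0.978, -0.001], [0.009, 0.003, -1.0]]
contact_force: [-4.1, -0.7, 25.9]
finger_gap: 0.001
```

View pics/side3.png

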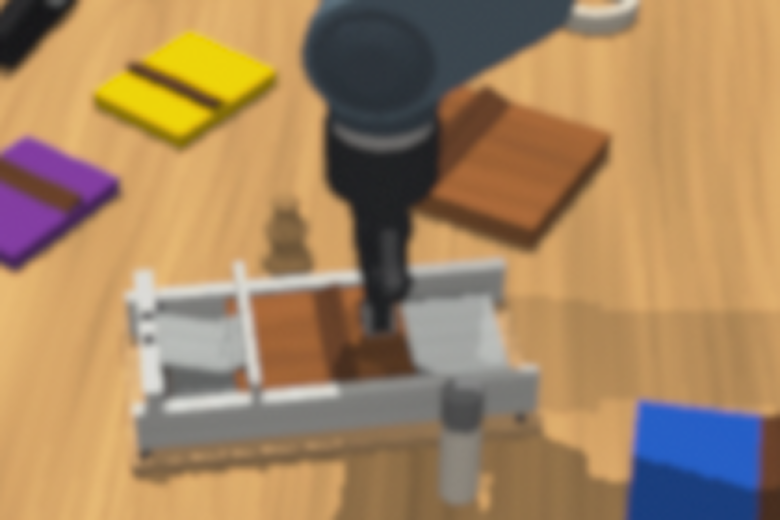

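View pics/wrist3.png

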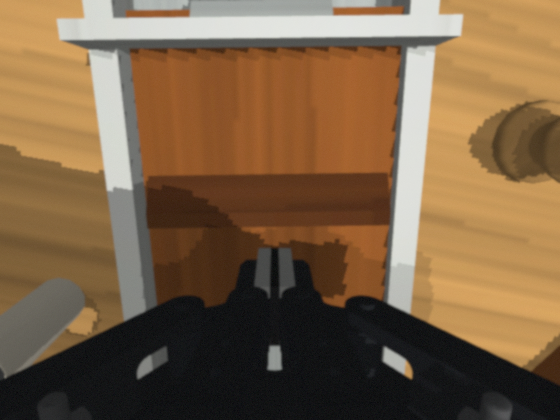

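```bash
python3 -m jog '[[0,0,0,0.004,0,0.001,0],[0,0,0,0.004,0,0,0],[0,0,0,0.004,0,0,0],[0,0,0,0.004,0,0,0],[0,0,0,0.004,0,0,0]]';python3 -m jog '[[0,0,0,0.004,0,0,0],[0,0,0,0.004,0,0,0],[0,0,0,0.004,0,0,0],[0,0,0,0.004,0,0,0],[0,0,0,0,0,0,0]]'; python3 - <<'E'
from bench import r, optics
import cv2
for n in("side","wrist"):
    d=optics.snapshot(n);a=d["frame"]
    if n=="side": a=cv2.resize(a[150:290,190:400],(780,520),interpolation=cv2.INTER_CUBIC)
    cv2.imwrite(f"pics/{n}4.png",a)
E
```

```text
t: 5.92
tool_pos: [0.561, 0.0903, 0.0649]
tcp_rot: [[0.978, 0.209, -0.001], [0.209, -0.978, -0.003], [-0.002, 0.003, -1.0]]
contact_force: [-10.1, -2.5, 33.0]
finger_gap: -0.004
t: 6.33
tool_pos: [0.5797, 0.0942, 0.0649]
tcp_rot: [[0.978, 0.208, 0.008], [0.208, -0.978, -0.001], [0.008, 0.003, -1.0]]
contact_force: [-7.3, -0.9, 30.4]
finger_gap: 0.002
```

View pics/side4.png

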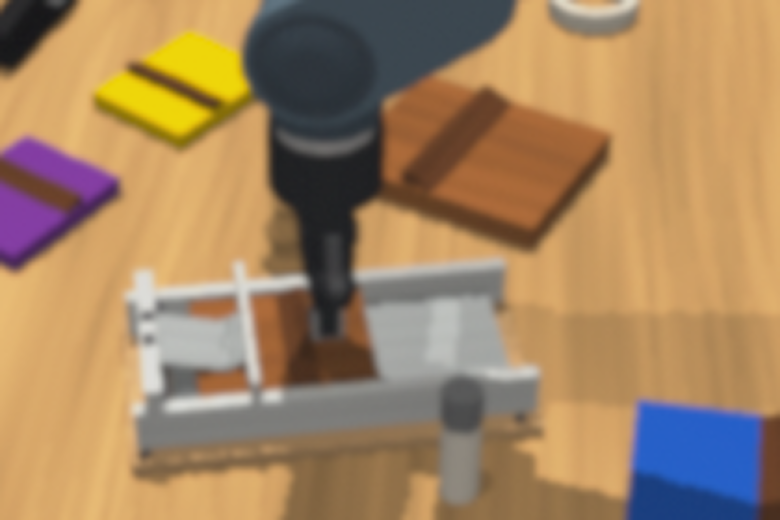

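View pics/wrist4.png

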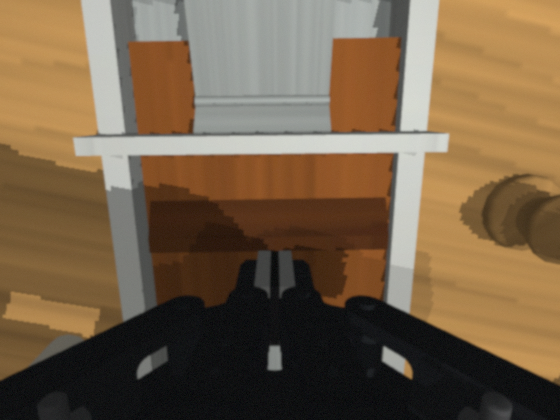

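```bash
python3 -m jog '[[0,0,0,0.004,0,0,0],[0,0,0,0.004,0,0,0],[0,0,0,0.003,0,0,0],[0,0,0,0,0,0,0]]';python3 -m jog '[[0,0,0,0.002,0,0,0],[0,0,0,0.002,0,0,0],[0,0,0,0,0,0,0]]';python3 -m jog '[[0,0,0,0.002,0,0,0],[0,0,0,0,0,0,0]]'; python3 - <<'E'
from bench import r, optics
import cv2
for n in("side","wrist"):
    d=optics.snapshot(n);a=d["frame"]
    if n=="side": a=cv2.resize(a[150:290,190:400],(780,520),interpolation=cv2.INTER_CUBIC)
    cv2.imwrite(f"pics/{n}5.png",a)
E
```

```text
t: 6.77
tool_pos: [0.5902, 0.0965, 0.0649]
tcp_rot: [[0.978, 0.208, 0.008], [0.208, -0.978, -0.001], [0.007, 0.003, -1.0]]
contact_force: [-7.0, -1.3, 29.9]
finger_gap: -0.001
t: 7.02
tool_pos: [0.5938, 0.0973, 0.0648]
tcp_rot: [[0.978, 0.208, 0.007], [0.208, -0.978, -0.001], [0.007, 0.003, -1.0]]
contact_force: [-7.9, -2.8, 30.8]
finger_gap: -0.002
t: 7.18
tool_pos: [0.5957, 0.0977, 0.0648]
tcp_rot: [[0.978, 0.208, 0.007], [0.208, -0.978, -0.001], [0.007, 0.003, -1.0]]
contact_force: [-8.6, -1.6, 30.3]
finger_gap: -0.0
```

View pics/side5.png

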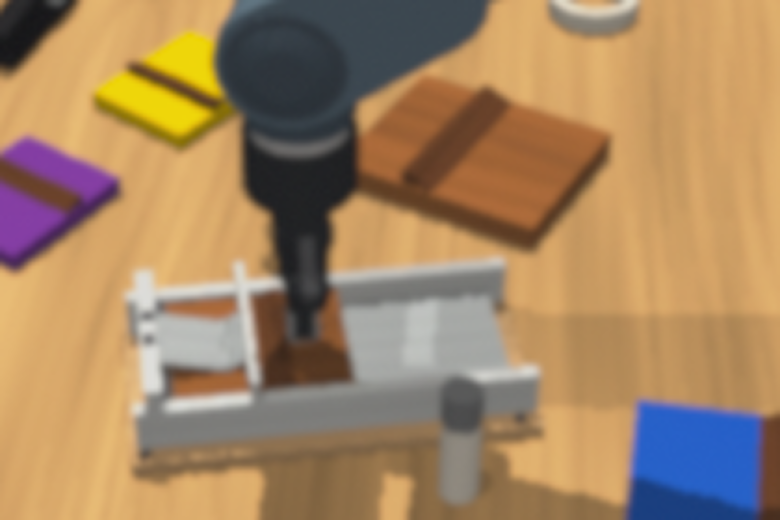

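View pics/wrist5.png

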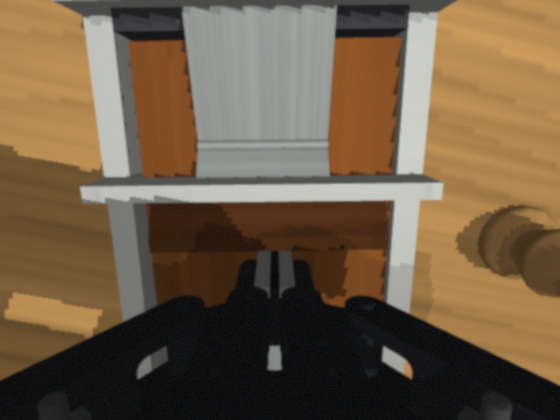

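```bash
python3 -m jog '[[0,0,0,0.002,0,0,0],[0,0,0,0.002,0,0,0],[0,0,0,0,0,0,0]]';python3 -m jog '[[0,0,0,0.002,0,0,0],[0,0,0,0.001,0,0,0],[0,0,0,0,0,0,0]]'
```

```text
t: 7.53
tool_pos: [0.5981, 0.0983, 0.0648]
tcp_rot: [[0.978, 0.208, 0.002], [0.208, -0.978, -0.002], [0.002, 0.002, -1.0]]
contact_force: [-15.1, -3.1, 36.8]
finger_gap: 0.001
t: 7.78
tool_pos: [0.5984, 0.0985, 0.0648]
tcp_rot: [[0.978, 0.209, -0.006], [0.209, -0.978, -0.003], [-0.006, 0.002, -1.0]]
contact_force: [-26.6, -6.9, 46.4]
finger_gap: -0.004
```

```bash
python3 -m jog '[[0,0,0,-0.002,0,-0.002,0],[0,0,0,-0.001,0,-0.002,0],[0,0,0,0,0,-0.002,0],[0,0,0,0,0,-0.002,0],[0,0,0,0,0,0,0]]'; python3 -m jog '[[0,0,0,0,0,-0.003,0],[0,0,0,-0.001,0,-0.004,0],[0,0,0,-0.002,0,-0.01,0],[0,0,0,-0.004,0,-0.02,0],[0,0,0,-0.01,0,-0.03,0],[0,0,0,-0.02,0,-0.035,0],[0,0,0,-0.03,0,-0.035,0],[0,0,0,-0.03,0,-0.03,0],[0,0,0,-0.03,0,0,0],[0,0,0,0,0,0,0]]'; python3 - <<'E'
from bench import r, optics
import cv2,numpy as np
from h import *
s=r.sense(); R=np.array(s["tcp_rot"]);p=np.array(s["tool_pos"])
for n in("side","wrist","top"):
    d=optics.snapshot(n);a=d["frame"]
    if n=="wrist":
        M=np.array(d["tool_from_camera"]);np.savez("w6.npz",R=R@M[:3,:3],xyz=p+R@M[:3,3],f=d["fx"],c=[d["cx"],d["cy"]])
    if n=="side": a=cv2.resize(a[150:290,190:400],(780,520),interpolation=cv2.INTER_CUBIC)
    cv2.imwrite(f"pics/{n}6.png",a)
E
```

```text
t: 8.2
tool_pos: [0.5961, 0.0988, 0.067]
tcp_rot: [[0.978, 0.207, 0.002], [0.207, -0.978, -0.0], [0.002, 0.0, -1.0]]
contact_force: [0.1, 0.1, 5.1]
finger_gap: -0.002
t: 9.03
tool_pos: [0.4712, 0.0731, 0.2307]
tcp_rot: [[0.978, 0.207, 0.001], [0.207, -0.978, -0.0], [0.001, 0.0, -1.0]]
contact_force: [-0.6, 0.2, -0.0]
finger_gap: 0.001
```

View pics/side6.png

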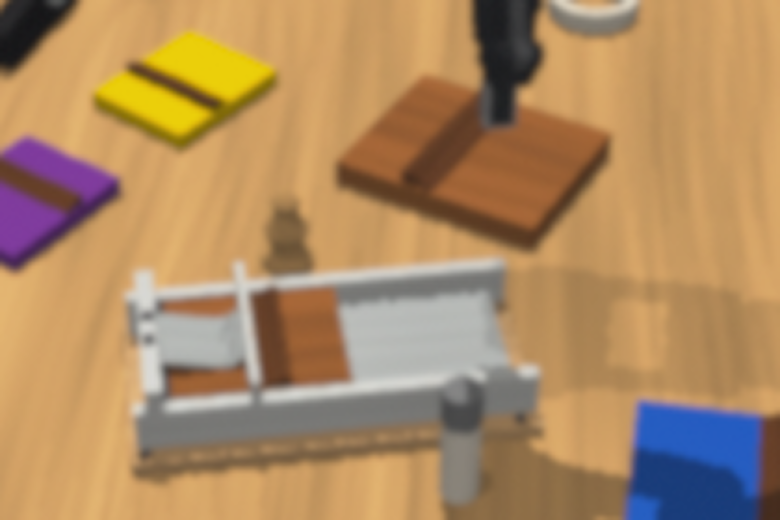

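View pics/wrist6.png

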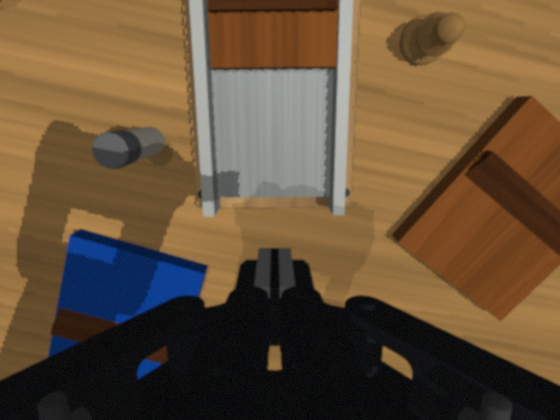

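View pics/top6.png

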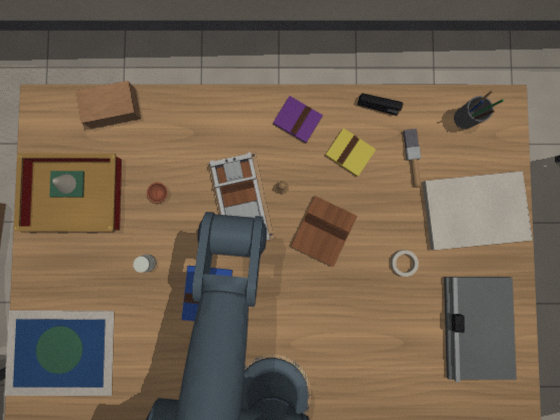

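```bash
python3 - <<'E'
from h import *
a=np.array([np.cos(.209),np.sin(.209)]);n=np.array([-a[1],a[0]])
jig=np.array([.5596,.0935])+.0018*a   # jig origin est (board start at jig x~-0.0018)
d=np.load("w6.npz"); C=dict(f=float(d['f']),c=d['c'],xyz=d['xyz'],R=d['R'])
for z in(.040,.043):
    q=back(C,[(212,68),(336,68)],z)[:,:2]-jig;print('wrist rear',z,(q@a).round(4),(q@n).round(4))
    S=lambda L:np.array(L)*(140/520)+[189.6,149.6]
    q=back(SIDE,S([(340,289),(352,382)]),z)[:,:2]-jig;print('side rear',(q@a).round(4),(q@n).round(4))
C1=np.load("w1.npz")
q=back(C,[(208,216),(339,215)],.044)[:,:2]-jig;print('rail ends now',(q@a).round(4))
C1=dict(f=float(C1['f']),c=C1['c'],xyz=C1['xyz'],R=C1['R'])
q=back(C1,[(167,230),(284,229)],.044)[:,:2]-jig;print('rail ends first',(q@a).round(4))
import cv2
x=cv2.imread("pics/top6.png")[145:235,190:290]; cv2.imwrite("pics/top6z.png",cv2.resize(x,(600,540),interpolation=cv2.INTER_CUBIC))
from scipy import ndimage
w=cv2.imread("pics/wrist6.png"); print(w[60:76:1,280].tolist())
E
```

```text
wrist rear 0.04 [0.0045 0.0046] [ 0.0479 -0.0517]
side rear [0.0032 0.0068] [-0.0487  0.0471]
wrist rear 0.043 [0.0042 0.0043] [ 0.0474 -0.0512]
side rear [0.0036 0.0072] [-0.0452  0.0503]
rail ends now [-0.1183 -0.1174]
rail ends first [-0.1161 -0.1151]
[[32, 72, 120], [33, 71, 120], [31, 69, 119], [34, 71, 119], [30, 69, 119], [32, 70, 117], [28, 61, 106], [34, 55, 86], [56, 65, 78], [96, 99, 102], [126, 129, 127], [144, 148, 144], [148, 151, 146], [153, 156, 153], [153, 157, 152], [153, 156, 152]]
```

View pics/top6z.png

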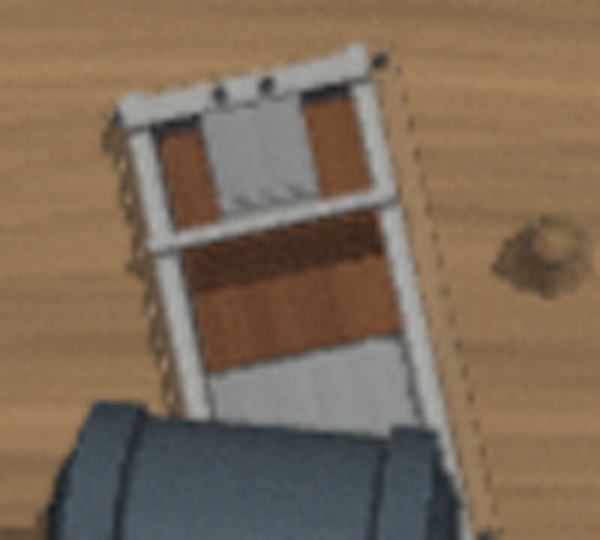

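```bash
python3 -m jog '[[0,0,0,0.03,0,0,0],[0,0,0,0.03,0,0,0],[0,0,0,0.03,0,0,0],[0,0,0,0.03,0,0,0],[0,0,0,0.01,0,-0.01,0],[0,0,0,0,0,0,0],[0,0,0,0,0,0,0]]'; python3 - <<'E'
from bench import r, optics
import cv2,numpy as np
from h import *
s=r.sense(); R=np.array(s["tcp_rot"]);p=np.array(s["tool_pos"])
d=optics.snapshot("wrist");a=d["frame"]
M=np.array(d["tool_from_camera"]);np.savez("w7.npz",R=R@M[:3,:3],xyz=p+R@M[:3,3],f=d["fx"],c=[d["cx"],d["cy"]])
cv2.imwrite("pics/w7.png",a)
cv2.imwrite("pics/w7z.png",cv2.resize(a[60:260,150:400],(750,600),interpolation=cv2.INTER_CUBIC))
E
```

```text
t: 9.77
tool_pos: [0.6025, 0.1004, 0.2386]
tcp_rot: [[0.978, 0.208, -0.001], [0.208, -0.978, 0.0], [-0.001, -0.0, -1.0]]
contact_force: [-0.3, 0.2, -0.8]
finger_gap: 0.005
```

View pics/w7.png

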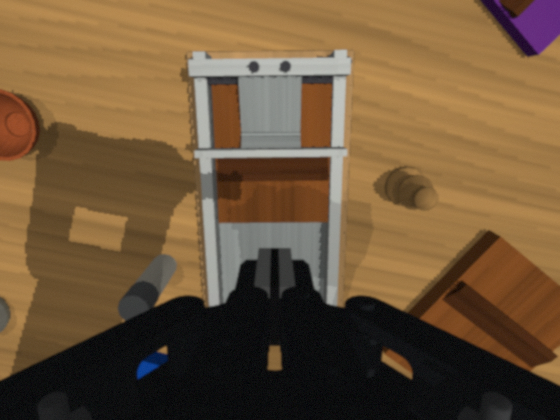

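View pics/w7z.png

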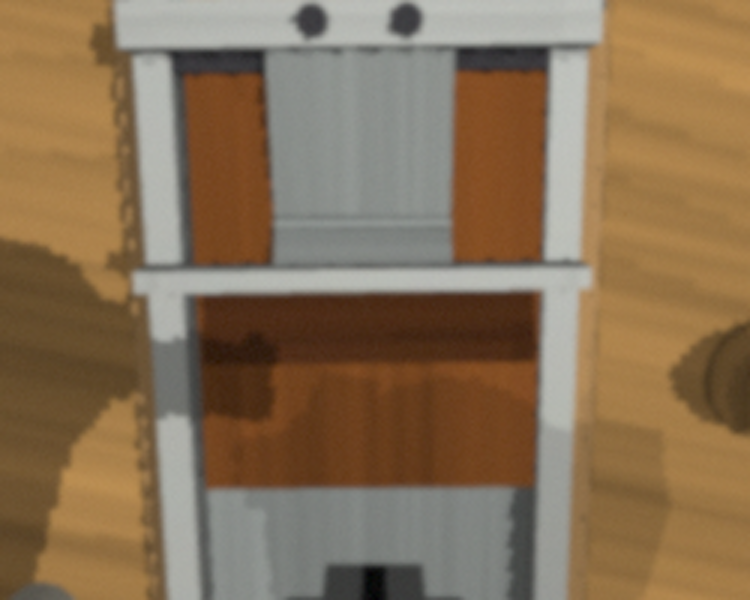

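```bash
python3 - <<'E'
from h import *
d=np.load("w7.npz"); C=dict(f=float(d['f']),c=d['c'],xyz=d['xyz'],R=d['R'])
a=np.array([np.cos(.209),np.sin(.209)])
g=lambda u,v,z:float(back(C,[(150+u/3-.33,60+v/3-.33)],z)[0,:2]@a)
bar=g(365,293,.062); print("bar back edge x",g(365,269,.062)-bar+.067)
for z in(.040,.0415,.043): print(z,"nose",g(220,72,z)-bar+.067,g(500,70,z)-bar+.067,"rear",g(365,487,z)-bar+.067, "rib rear foot", g(365,361,z)-bar+.067)
print("stop beam low front edge z60/62/55",[round(g(365,47,z)-bar+.067,4) for z in(.055,.060,.062)])
E
```

```text
bar back edge x 0.07348837810684555
0.04 nose 0.125361481747098 0.12593738851275776 rear 0.0045954854113409715 rib rear foot 0.04388866231160066
0.0415 nose 0.12526923652792094 0.12584241416873082 rear 0.00507552984264753 rib rear foot 0.044182503017049346
0.043 nose 0.12517699130874388 0.12574743982470377 rear 0.005555574273953978 rib rear foot 0.044476343722498035
stop beam low front edge z60/62/55 [0.1307, 0.1303, 0.1301]
```

```bash
python3 - <<'E'
from bench import r, ticket
s=r.sense();print(s["t"],s["contact_force"]);print(ticket.sign_off())
E
```

```text
9.8167 [ 0.25825486 -0.3665921  -0.29898461]
the job is handed in; nothing more can be done
None
```

The board is home against the end stop and held under the leaf spring. I handed the job in at 9.8 s with the gripper well above it and touching nothing.

**What I did:** I shut the fingertips and pressed behind the rib until the bed bottomed, at about 29 N with the board's top near 40 mm. I kept it pressed at about 26–46 N and pushed it along the channel under the leaf. At the stop, motion ceased and the push force rose to about 27 N. I then eased off and lifted away.

**Last checks:**
- **Position:** the final wrist picture puts the front edge at jig x ≈ 125–126 mm (stop at 125) and the rear edge at ≈ 5 mm, where it should be when home. The leaf lies on top of the board.
- **Accuracy:** these figures are good to about 1–2 mm. The side camera's rear-edge readings ran from 3 to 7 mm, so a slip back of less than a millimetre on release can't be ruled out.
- **Surroundings:** the glue stick, finial and other things look to be where they started. I judged that by eye and did not measure them.

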